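# Index the can carousel one notch

## Task

Press the red plunger of the can carousel down and, keeping it pressed, swing the carousel exactly one notch towards the yellow marker, so that the next can comes under the cutter; then let the plunger spring fully up so that it locks in that notch. Do not touch or lift the cans on the carousel, and leave the other two cans and the spanner beside it where they are.

Things in the scene. Friction and masses are not known exactly. Their poses are not given: they have to be found in the camera images.
- indexer: fixed base of the can carousel: dark round foot 370 mm across, steel index ring 308 mm across at 47 to 60 mm height with a 10 mm notch every 60 degrees, and on the far side a green column, 216 mm high, with cutter head. Origin on the carousel's axis at table height; the column stands along its +x, the plunger's first notch along its -x.
- carousel_axis (a point): point on the upright axis of the turning carousel (aluminium round table, 224 mm across), on its upper face, 72 mm above the work table
- carousel (a joint): angle of the carousel in rad, 0 at the start (plunger in its first notch), positive counter-clockwise seen from above; the next notches are at +1.047 and -1.047 (60 degrees). Turns easily (0.5 N at the plunger) and stays where it is left while the plunger is pressed fully; locked (0.4 degrees of play) while the plunger is up in a notch.
- plunger (a joint): how far the plunger is pressed down in m: 0 fully up (a tooth on its stem locks in a notch of the index ring), 0.012 at its stop; the tooth is clear from 0.010 on. A spring pushes it up, about 4 N at the top, 7 N at full stroke. Let go within 5 mm of a notch it finds it and centres the carousel; let go between notches it stays down under the ring.
- plunger_top (a point): centre of the flat top of the plunger's red round head (46 mm across, 10 mm thick), 135 mm above the table when up. Its upright stem stands at the end of the carousel's black index arm, 165 mm from the carousel's axis, and goes round with it. A fingertip pressed on the head drags the carousel round by friction.
- yellow_marker: yellow peg on a round foot (40 mm across, 60 mm high), fixed on the table 207 mm from the carousel's axis, exactly outside the next notch on the side to turn to; to one or the other side of the plunger from run to run. Origin at the middle of its underside.
- white_marker: the same peg in white, fixed outside the next notch on the other side, where the carousel must not be turned to
- can0: loose empty brass-coloured can, 52 mm across, 80 mm high, 25 to 50 g, standing between three brass pins on the carousel, its axis 72 mm from the carousel's axis; origin at the middle of its underside, z up
- can1: loose empty orange can, 52 mm across, 80 mm high, 25 to 50 g, standing between three brass pins on the carousel, its axis 72 mm from the carousel's axis; origin at the middle of its underside, z up
- can2: loose empty blue can, 52 mm across, 80 mm high, 25 to 50 g, standing between three brass pins on the carousel, its axis 72 mm from the carousel's axis; origin at the middle of its underside, z up
- can3: loose empty brass-coloured can, 52 mm across, 80 mm high, 25 to 50 g, standing between three brass pins on the carousel, its axis 72 mm from the carousel's axis; origin at the middle of its underside, z up
- can4: loose empty red can, 52 mm across, 80 mm high, 25 to 50 g, standing between three brass pins on the carousel, its axis 72 mm from the carousel's axis; origin at the middle of its underside, z up
- tall_can: bystander: loose empty orange can standing on the table, 66 mm across, 122 mm high; origin at the middle of its underside
- blue_can: bystander: loose empty blue can standing on the table, 66 mm across, 115 mm high; origin at the middle of its underside
- wrench: bystander: loose steel spanner lying flat on the table, about 180 mm long; origin at its underside
Mind the look-alikes: they are no part of the job. What is meant by the yellow_marker is not black, pink or turquoise, and is the smaller of those in its own colour.

How it is judged:
On the way, in this order (a step that is already met when the one before it is completed fails the run):
1. the plunger is pressed down clear of its first notch before the carousel turns (value of joint plunger above 0.009 m and value of joint carousel between -0.1 and 0.1 rad), for 0.05 s.
2. the carousel stands at the next notch on the yellow marker's side with the plunger sprung up in it (((y of yellow_marker in the frame of indexer below 0 m and value of joint carousel between 1.017 and 1.077 rad) or (y of yellow_marker in the frame of indexer above 0 m and value of joint carousel between -1.077 and -1.017 rad)) and value of joint plunger below 0.0025 m), for 0.2 s.
At the end, for the whole second after the job is handed in: The carousel is within 0.03 rad of 60 degrees from its start, towards the yellow marker, and at rest; the plunger is up (within 2.5 mm), in the notch; all five cans stand upright in their nests; the two other cans and the spanner are within 30 mm of where they were (all of step 2 and velocity of joint carousel between -0.03 and 0.03 rad/s and angle between each of can0, can1, can2, can3, can4's own z axis and vertical below 0.1 rad and height (world z) of can0 between 0.066 and 0.08 m and horizontal distance between can0 and carousel_axis between 0.064 and 0.08 m and height (world z) of can1 between 0.066 and 0.08 m and horizontal distance between can1 and carousel_axis between 0.064 and 0.08 m and height (world z) of can2 between 0.066 and 0.08 m and horizontal distance between can2 and carousel_axis between 0.064 and 0.08 m and height (world z) of can3 between 0.066 and 0.08 m and horizontal distance between can3 and carousel_axis between 0.064 and 0.08 m and height (world z) of can4 between 0.066 and 0.08 m and horizontal distance between can4 and carousel_axis between 0.064 and 0.08 m and distance of each of tall_can, blue_can, wrench from where it was at the start of the episode below 0.03 m); the robot touches nothing.
It fails at once if the carousel is turned towards the white marker ((y of yellow_marker in the frame of indexer below 0 m and value of joint carousel below -0.25 rad) or (y of yellow_marker in the frame of indexer above 0 m and value of joint carousel above 0.25 rad)).
It fails at once if the carousel is swung well past the next notch (more than 15 degrees beyond it) (value of joint carousel above 1.31 rad or value of joint carousel below -1.31 rad).
It fails at once if a can on the carousel is touched by the robot (contact force between any of the fingers, the arm and can0 above 0.5 N or contact force between any of the fingers, the arm and can1 above 0.5 N or contact force between any of the fingers, the arm and can2 above 0.5 N or contact force between any of the fingers, the arm and can3 above 0.5 N or contact force between any of the fingers, the arm and can4 above 0.5 N).
It fails at once if a can on the carousel is lifted or tipped ((height (world z) of can0 above 0.085 m or angle between can0's own z axis and vertical above 0.3 rad) or (height (world z) of can1 above 0.085 m or angle between can1's own z axis and vertical above 0.3 rad) or (height (world z) of can2 above 0.085 m or angle between can2's own z axis and vertical above 0.3 rad) or (height (world z) of can3 above 0.085 m or angle between can3's own z axis and vertical above 0.3 rad) or (height (world z) of can4 above 0.085 m or angle between can4's own z axis and vertical above 0.3 rad)).
It fails at once if a bystander is moved or lifted (distance of any of tall_can, blue_can, wrench from where it was at the start of the episode above 0.03 m).
It also fails if it takes over 38 s, if anything falls off the work surface, if the arm or the gripper's body presses on something with over 40 N, if the wrist force passes 120 N, or if a joint passes its speed limit or range.

## Robot

A 6-joint arm with a two-finger parallel gripper is mounted at the origin on the work surface. World frame = base frame: x ahead of the robot, y to its left, z up, the work surface at z = 0. Lengths are in m, angles in rad, forces in N, time in s.
With the tool pointing down it reaches from about 0.35 to 0.975 m from the base axis. Payload 4.9 kg.
Tool frame: the origin (TCP) lies at the very end of the fingers, on their centre line; the grasp point (between the pads) lies 19 mm behind it; z points along the fingers, y is the line along which they close (so a half turn about z gives the same grasp; the last joint's range is limited). The gripper opens to 85 mm and grips with 20 to 120 N. Pads are 22 mm wide; open, the fingers measure 114 mm over their backs; the gripper's body (76 mm by 85 mm) begins 54 mm behind the grasp point. The pads swing forward as they close: fully open they stand 13 mm farther back than shut.
Start: joints at [-1.337, 0.053, 1.613, -0, 1.476, -0.119], TCP at [0.216, -0.586, 0.231] pointing down, gripper open.
Joint ranges: [-3.01, 3.01], [-1.01, 2.22], [0.06, 2.58], [-1.02, 4.17], [0.09, 2.62], [-3.14, 3.14]. Speed limits (rad/s): [2.57, 2.57, 3.14, 3.14, 3.14, 3.14].

## Interface

Orientations are given as a unit quaternion [w, x, y, z].
In Python, from plant import state, optics, ticket, nets gives the robot as it stands. The module is installed in compiled form; this text tells all that it offers.
- The arm moves only by the shell command python3 -m inch 'ROWS' [OPENING]. ROWS is JSON, a list of rows, each an object of numbers: "dx", "dy", "dz": the shift along the tool's x, y, z as a fraction of full scale; "rx", "ry", "rz": the turn, a rotation vector about the tool's x, y, z as a fraction of full scale. In form: [{"dx": .., "dy": .., "dz": .., "rx": .., "ry": .., "rz": ..}, ...]. A call has 1 to 5 rows; each row is the pose to reach, as a shift and turn from the pose commanded when the call began, along the tool's axes at that moment; what a row does not reach only later rows make up. Full scale, the value 1, is 0.8 m for a shift and 1.5 rad for a turn. A row lasts 1/10 s, in which the tool goes at most 50 mm and 8.59 degrees, less where a joint would pass 70% of its speed; a pose out of reach is approached as far as the arm can. A call with a number of a shift or a turn outside -1 to 1 is refused whole. A call with a gripper value outside its range is refused whole. OPENING is the opening, from -1 (shut) to 1 (fully open), set as the call begins (- or left out, the last holds). The fingers move at their own pace and stop on an object; the grip force is fixed at half the most. Time passes only in rows, so rows that repeat a pose let the fingers close. It gives the time, the measured TCP pose, the force, the opening and the grip force at its end, in the units of the state.
- state(): the state, without advancing time (a new reading comes with each control period).
- optics.grab_frame(name): name is "scene" or "top" or "wrist"; returns the picture (384x512x3 uint8, red, green, blue); there is no depth.
- optics.camera_info(name): a dict with "fx", "fy", "cx", "cy" (pixels), "R" (3x3) and "t" (3): a world point X has camera coordinates R X + t. Camera axes: x right, y down, z forward; pixel columns grow to the right and rows downward; lengths in m; the calibration is good to about 2 mm. A picture is of the moment at which its call begins: read the wrist's pose just before it. camera_info takes no time and is no camera call; for the wrist camera it gives the pose at the moment of the call.
- ticket.job_done(): hands the job in; it is judged then, once.
Trained networks look in the newest picture that a camera, given by its name, has taken for a name from the list of things; names that differ only in an ending like _2 or _b are one class to them, and where a whole thing is asked for, a point or a joint stands for the part that bears it (a point fixed in the world has none). Each returns a list of dicts, best first, with "confidence" (0 to 1); they miss things now and then, are a little off and sometimes report something else, mostly with a low value. They report only what shows in the picture. A call takes as long as a camera call. They do not tell look-alikes from the thing itself.
- nets.boxes_of(camera, name): "bbox" ([centre column, centre row, width, height] in pixels, round what is visible of it).
- nets.outline_of(camera, name): "pixels" (384x512 bool, what is visible of it) and "bbox" ([centre column, centre row, width, height] in pixels, round what is visible of it).
The state is a dict: "time": time; "joint_pos": joint angles; "joint_vel": joint speeds; "joint_efforts": joint torques, N m; "tool_pos": TCP position; "tool_rot": TCP orientation; "contact_force": force on the tool from outside, world axes, zero at the start; "ft_torque": the same for the moment, N m; "gripper_width": opening from 0.0 (shut) to 1.0 (fully open); "grasp_force": force on a finger pad.
Only numpy, scipy, OpenCV 4.12 (cv2) and the standard library are available. Lean on these libraries where they do the work, as an engineer would, in place of code of your own. Each camera call takes 0.05 s, during which the arm holds its last target. There are 200 camera calls.

## Working session

There is one attempt and no reset: what is moved stays moved. The work goes in short steps, Python scripts to look and compute and a shell command to move; the robot and the scene stay as the last step left them, time stands still between calls to the robot, and variables do not carry over. Pictures are saved under pics/ and viewed, at most 10 in all, crops included, and the job is handed in when it is done.

```bash
mkdir -p pics; cat > h.py <<'E'
import numpy as np, cv2
from plant import state, optics, ticket, nets
def ray(cam,u,v,z):
    c=optics.camera_info(cam);R=np.array(c["R"]);t=np.array(c["t"])
    o=-R.T@t; d=R.T@np.array([(u-c["cx"])/c["fx"],(v-c["cy"])/c["fy"],1])
    return o+d*(z-o[2])/d[2]
def proj(cam,X):
    c=optics.camera_info(cam);p=np.array(c["R"])@np.array(X)+np.array(c["t"])
    return c["fx"]*p[0]/p[2]+c["cx"],c["fy"]*p[1]/p[2]+c["cy"]
E
python3 - <<'E'
from h import *
a=optics.grab_frame("scene");b=optics.grab_frame("top")
cv2.imwrite("pics/s.png",a[...,::-1]);cv2.imwrite("pics/t.png",b[...,::-1])
for n,z in [("plunger_top",.135),("yellow_marker",.06),("white_marker",.06),("carousel_axis",.072),("indexer",0),("tall_can",.122),("blue_can",.115),("wrench",0)]:
  for cam in ("top","scene"):
    for r in nets.boxes_of(cam,n)[:3]: print(n,cam,np.round(r["confidence"],2),np.round(r["bbox"]),np.round(ray(cam,*r["bbox"][:2],z),3))
s=state();print(s)
E
```

```text
plunger_top top 0.72 [109. 252.  28.  24.] [0.345 0.43  0.135]
plunger_top top 0.62 [242. 206.  17.  14.] [0.485 0.035 0.135]
plunger_top scene 0.51 [244. 165.  15.  13.] [0.491 0.026 0.135]
yellow_marker top 0.67 [321. 171.  14.  20.] [ 0.611 -0.217  0.06 ]
yellow_marker top 0.59 [351. 158.  12.  17.] [ 0.652 -0.313  0.06 ]
yellow_marker top 0.53 [291. 183.  12.   9.] [ 0.57  -0.121  0.06 ]
yellow_marker scene 0.72 [202. 250.  15.  21.] [ 0.53  -0.249  0.06 ]
yellow_marker scene 0.71 [230. 296.  19.  29.] [ 0.674 -0.325  0.06 ]
yellow_marker scene 0.68 [266. 289.  17.  21.] [ 0.74  -0.259  0.06 ]
white_marker top 0.43 [186. 205.  12.  14.] [0.497 0.215 0.06 ]
white_marker scene 0.64 [280. 151.  14.  20.] [0.514 0.21  0.06 ]
carousel_axis top 0.78 [232. 171.  66.  92.] [0.607 0.068 0.072]
carousel_axis scene 0.9 [286. 191.  98.  62.] [0.622 0.051 0.072]
indexer top 0.68 [233. 154. 108. 136.] [0.681 0.07  0.   ]
indexer scene 0.86 [301. 205. 133.  96.] [0.662 0.086 0.   ]
tall_can top 0.57 [106. 251.  28.  23.] [0.348 0.441 0.122]
tall_can scene 0.61 [276.  97.  22.  38.] [0.391 0.385
[... 413 characters left out ...]
1.33697698e+00,  5.26769954e-02,  1.61288072e+00,  5.72616881e-06,
        1.47596389e+00, -1.18965743e-01]), 'joint_vel': array([ 4.09526516e-04,  2.32755037e-03, -1.48007628e-05, -1.03994622e-03,
        1.68960407e-03, -8.60856818e-04]), 'joint_efforts': array([ 4.89296053e-04, -3.93686664e+01, -3.70468712e+01, -8.65071820e-05,
        3.80378297e-04,  4.22902417e-06]), 'tool_pos': array([ 0.2159674 , -0.58650056,  0.23132938]), 'tool_rot': array([3.52973820e-05, 9.84483178e-01, 1.75478975e-01, 4.88418269e-06]), 'contact_force': array([ 0.28856552,  0.26495535, -0.12861214]), 'ft_torque': array([0.02149165, 0.00223436, 0.0102769 ]), 'grasp_force': 0.0, 'gripper_width': 0.9978602590705836}
```

View pics/s.png

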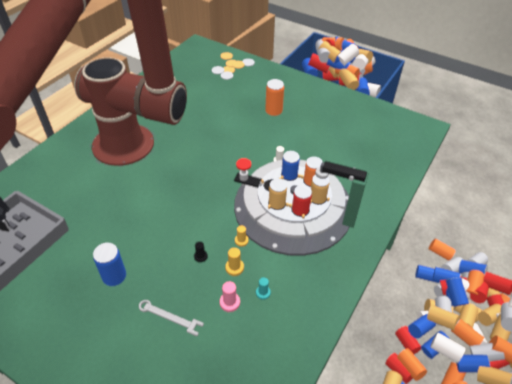

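View pics/t.png

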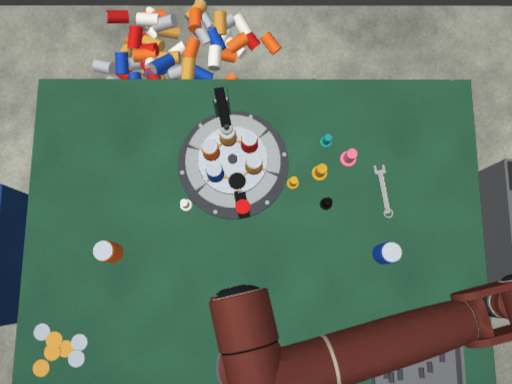

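The top view shows the plunger's red head at (242,206), the small yellow peg at (293,183) with a larger yellow look-alike at (320,172), and the white peg at (186,205). The turn therefore goes towards −y, which is counter-clockwise. Next I'll fit the axis and angle to these points, and in the same turn start approaching above the obstacles.

```bash
cat > fit.py <<'E'
from h import *
from scipy.optimize import least_squares
def seg(cam,u,v,w,lo,hi):
    im=cv2.imread("pics/%s.png"%cam[0]);hs=cv2.cvtColor(im,cv2.COLOR_BGR2HSV)
    m=cv2.inRange(hs,lo,hi); k=np.zeros_like(m);k[v-w:v+w,u-w:u+w]=1
    ys,xs=np.where((m>0)&(k>0)); print(cam,len(xs),xs.min(),xs.max(),ys.min(),ys.max()); return xs.mean(),ys.mean()
red=((0,150,120),(8,255,255));yel=((14,140,110),(30,255,255))
obs=[]
for cam,(p,y,w) in {"top":((242,207),(293,183),(186,205)),"scene":((244,163),(241,236),(280,154))}.items():
    obs+=[(cam,"p",seg(cam,*p,11,*red)),(cam,"y",seg(cam,*y,11,*yel)),(cam,"w",seg(cam,*w,10,(0,0,150),(180,60,255)))]
def pts(x):
    c=x[:2];f=lambda r,a,z:np.r_[c+r*np.array([np.cos(x[2]+a),np.sin(x[2]+a)]),z]
    return dict(p=f(.165,0,.13),y=f(.207,np.pi/3,.03),w=f(.207,-np.pi/3,.035))
def res(x):
    P=pts(x);return np.concatenate([np.subtract(proj(c,P[n]),o) for c,n,o in obs])
r=least_squares(res,[.64,.07,-2.9],loss="soft_l1")
print(r.x,np.round(res(r.x),1).reshape(-1,2),pts(r.x))
im=cv2.imread("pics/t.png");im=cv2.resize(im[100:230,160:360],None,fx=4,fy=4,interpolation=cv2.INTER_CUBIC)
for rad,z,c in [(.185,0,(255,0,255)),(.112,.072,(0,255,0))]:
    for a in np.linspace(0,6.28,60):
        u,v=proj("top",[r.x[0]+rad*np.cos(a),r.x[1]+rad*np.sin(a),z]);cv2.circle(im,(int((u-160+.5)*4),int((v-100+.5)*4)),2,c,-1)
for P in pts(r.x).values():
    u,v=proj("top",P);cv2.circle(im,(int((u-160+.5)*4),int((v-100+.5)*4)),3,(255,255,0),-1)
cv2.imwrite("pics/fit.png",im)
E
python3 fit.py
```

```text
top 180 235 249 199 213
top 116 287 298 177 188
top 119 180 191 198 210
scene 133 237 250 159 169
scene 188 235 247 226 245
scene 238 270 289 145 163
[ 0.64529881  0.06612989 -2.93901465] [[ 0.4  0.4]
 [ 0.9 -0.6]
 [-0.2 -1.1]
 [ 0.3  0.1]
 [-0.  -1.7]
 [-0.5 -1.4]] {'p': array([0.48367287, 0.03293267, 0.13      ]), 'y': array([ 0.57998299, -0.13029527,  0.03      ]), 'w': array([0.50784754, 0.22090763, 0.035     ])}
```

View pics/fit.png

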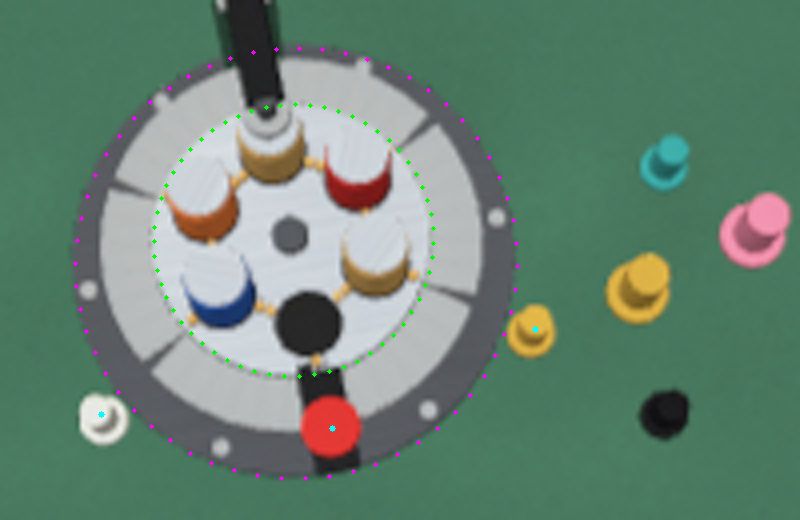

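```bash
python3 -m inch '[{"dz":-0.05,"rz":0.2356},{"dz":-0.05,"rz":0.2356},{"dz":-0.05,"rz":0.2356},{"dz":-0.05,"rz":0.2356}]' -1
```

```text
validation failed for argument at $[0]...
```

The overlay agrees with the picture: foot circle, table rim, plunger and pegs all line up within about 1 px. That gives the axis at (0.645, 0.066) and the plunger at (0.484, 0.033). The move was refused because rows need all six fields.

```bash
python3 -m inch '[{"dx":0,"dy":0,"dz":-0.05,"rx":0,"ry":0,"rz":0.2356},{"dx":0,"dy":0,"dz":-0.05,"rx":0,"ry":0,"rz":0.2356},{"dx":0,"dy":0,"dz":-0.05,"rx":0,"ry":0,"rz":0.2356},{"dx":0,"dy":0,"dz":-0.05,"rx":0,"ry":0,"rz":0.2356}]' -1
```

```text
time: 1.3
tool_pos: [0.216, -0.5866, 0.2717]
tool_rot: [0.0, 1.0, -0.0, 0.0]
contact_force: [-1.0, 0.1, -0.4]
gripper_width: 0.331
grasp_force: 0.0
```

```bash
python3 -m inch '[{"dx":0.124,"dy":-0.287,"dz":0,"rx":0,"ry":0,"rz":0},{"dx":0.124,"dy":-0.287,"dz":0,"rx":0,"ry":0,"rz":0},{"dx":0.124,"dy":-0.287,"dz":0,"rx":0,"ry":0,"rz":0},{"dx":0.124,"dy":-0.287,"dz":0,"rx":0,"ry":0,"rz":0},{"dx":0.124,"dy":-0.287,"dz":0,"rx":0,"ry":0,"rz":0}]' -1
python3 -m inch '[{"dx":0.124,"dy":-0.287,"dz":0,"rx":0,"ry":0,"rz":0},{"dx":0.124,"dy":-0.287,"dz":0,"rx":0,"ry":0,"rz":0},{"dx":0.124,"dy":-0.287,"dz":0,"rx":0,"ry":0,"rz":0},{"dx":0.124,"dy":-0.287,"dz":0,"rx":0,"ry":0,"rz":0},{"dx":0.124,"dy":-0.287,"dz":0,"rx":0,"ry":0,"rz":0}]' -1
```

```text
time: 1.8
tool_pos: [0.3155, -0.3551, 0.2709]
tool_rot: [-0.0, 1.0, 0.0, 0.0]
contact_force: [1.0, -0.4, 0.5]
gripper_width: 0.0
grasp_force: 0.0
time: 2.3
tool_pos: [0.4148, -0.1256, 0.2713]
tool_rot: [0.0, 1.0, 0.0, 0.0]
contact_force: [1.0, -0.5, -0.8]
gripper_width: -0.001
grasp_force: 0.0
```

```bash
python3 -m inch '[{"dx":0.0863,"dy":-0.198,"dz":0.05,"rx":0,"ry":0,"rz":0},{"dx":0.0863,"dy":-0.198,"dz":0.05,"rx":0,"ry":0,"rz":0},{"dx":0.0863,"dy":-0.198,"dz":0.05,"rx":0,"ry":0,"rz":0},{"dx":0.0863,"dy":-0.198,"dz":0.05,"rx":0,"ry":0,"rz":0},{"dx":0.0863,"dy":-0.198,"dz":0.05,"rx":0,"ry":0,"rz":0}]' -1
python3 - <<'E'
from h import *
s=state();print(s["tool_pos"],s["contact_force"])
a=optics.grab_frame("wrist");cv2.imwrite("pics/w.png",a[...,::-1])
print("pred head",proj("wrist",[.4837,.0329,.135]),"axis",proj("wrist",[.6453,.0661,.072]))
hs=cv2.cvtColor(a,cv2.COLOR_RGB2HSV);m=cv2.inRange(hs,(0,150,100),(8,255,255))
n,l,st,c=cv2.connectedComponentsWithStats(m)
for i in range(1,n):
    if st[i,4]>300: print(st[i],c[i],ray("wrist",*c[i],.135))
E
```

```text
time: 2.8
tool_pos: [0.4834, 0.0337, 0.2295]
tool_rot: [-0.001, 1.0, 0.003, -0.002]
contact_force: [0.0, -0.9, -0.4]
gripper_width: -0.001
grasp_force: 0.0
[0.48339332 0.03366836 0.22954122] [ 0.0133455  -0.89696566 -0.4050837 ]
pred head (np.float64(249.34639181097722), np.float64(197.58907756129327)) axis (np.float64(215.53383647343918), np.float64(16.594889038510132))
[ 226  172   51   50 1960] [250.92806122 196.95663265] [0.48430057 0.0314779  0.135     ]
```

View pics/w.png

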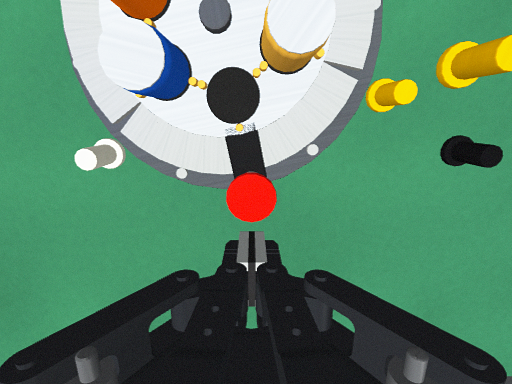

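The wrist view has the red head centred at (251,197), ahead of the shut fingertips, which confirms the head at (0.484, 0.032). I'll descend to just above it.

```bash
python3 -m inch '[{"dx":0,"dy":0.002,"dz":0.05,"rx":0,"ry":0,"rz":0},{"dx":0,"dy":0.002,"dz":0.1,"rx":0,"ry":0,"rz":0},{"dx":0,"dy":0.002,"dz":0.11,"rx":0,"ry":0,"rz":0},{"dx":0,"dy":0.002,"dz":0.11,"rx":0,"ry":0,"rz":0},{"dx":0,"dy":0.002,"dz":0.11,"rx":0,"ry":0,"rz":0}]' -1
```

```text
time: 3.35
tool_pos: [0.4848, 0.0285, 0.1455]
tool_rot: [0.0, 1.0, -0.001, 0.001]
contact_force: [0.1, -0.9, 0.2]
gripper_width: 0.002
grasp_force: 0.0
```

```bash
python3 -m inch '[{"dx":0,"dy":-0.001,"dz":0.01,"rx":0,"ry":0,"rz":0},{"dx":0,"dy":-0.001,"dz":0.016,"rx":0,"ry":0,"rz":0},{"dx":0,"dy":-0.001,"dz":0.021,"rx":0,"ry":0,"rz":0},{"dx":0,"dy":-0.001,"dz":0.025,"rx":0,"ry":0,"rz":0},{"dx":0,"dy":-0.001,"dz":0.025,"rx":0,"ry":0,"rz":0}]' -1
```

```text
time: 3.85
tool_pos: [0.4853, 0.0299, 0.1249]
tool_rot: [0.0, 1.0, -0.0, 0.002]
contact_force: [1.6, -0.5, 7.2]
gripper_width: 0.0
grasp_force: 3.2
```

```bash
python3 -m inch '[{"dx":0,"dy":0,"dz":0.002,"rx":0,"ry":0,"rz":0},{"dx":0,"dy":0,"dz":0.004,"rx":0,"ry":0,"rz":0},{"dx":0,"dy":0,"dz":0.004,"rx":0,"ry":0,"rz":0}]' -1
```

```text
time: 4.15
tool_pos: [0.4854, 0.0297, 0.123]
tool_rot: [0.0, 1.0, -0.0, 0.002]
contact_force: [-1.8, -0.0, 11.5]
gripper_width: 0.001
grasp_force: 5.3
```

```bash
python3 -c "
import numpy as np
p=lambda d:.165*np.array([np.cos(-2.939+np.radians(d)),-np.sin(-2.939+np.radians(d))])/.8
for b in (0,20,40):
  print([tuple(np.round(p(b+k)-p(b),4)) for k in (4,8,12,16,20)])"
```

```text
[(np.float64(0.0034), np.float64(0.014)), (np.float64(0.0077), np.float64(0.0277)), (np.float64(0.013), np.float64(0.0411)), (np.float64(0.0193), np.float64(0.0541)), (np.float64(0.0264), np.float64(0.0666))]
[(np.float64(0.008), np.float64(0.012)), (np.float64(0.0168), np.float64(0.0234)), (np.float64(0.0263), np.float64(0.0342)), (np.float64(0.0366), np.float64(0.0442)), (np.float64(0.0476), np.float64(0.0536))]
[(np.float64(0.0116), np.float64(0.0085)), (np.float64(0.0237), np.float64(0.0163)), (np.float64(0.0364), np.float64(0.0231)), (np.float64(0.0495), np.float64(0.029)), (np.float64(0.063), np.float64(0.0341))]
```

```bash
python3 -m inch '[{"dx":0.0034,"dy":0.014,"dz":0.0015,"rx":0,"ry":0,"rz":0},{"dx":0.0077,"dy":0.0277,"dz":0.0015,"rx":0,"ry":0,"rz":0},{"dx":0.013,"dy":0.0411,"dz":0.0015,"rx":0,"ry":0,"rz":0},{"dx":0.0193,"dy":0.0541,"dz":0.0015,"rx":0,"ry":0,"rz":0},{"dx":0.0264,"dy":0.0666,"dz":0.0015,"rx":0,"ry":0,"rz":0}]' -1
python3 - <<'E'
from h import *
s=state();print(s["tool_pos"],s["contact_force"])
a=optics.grab_frame("top");hs=cv2.cvtColor(a,cv2.COLOR_RGB2HSV);cv2.imwrite("pics/t2.png",cv2.resize(a[100:230,160:360,::-1],None,fx=3,fy=3))
w=optics.grab_frame("wrist");cv2.imwrite("pics/w2.png",w[...,::-1])
hs=cv2.cvtColor(w,cv2.COLOR_RGB2HSV);m=cv2.inRange(hs,(0,150,100),(8,255,255))
n,l,st,c=cv2.connectedComponentsWithStats(m)
for i in range(1,n):
    if st[i,4]>300: print(st[i],c[i],ray("wrist",*c[i],.123))
E
```

```text
time: 4.65
tool_pos: [0.5082, -0.0238, 0.123]
tool_rot: [0.0, 1.0, -0.0, 0.004]
contact_force: [3.1, 2.7, 11.6]
gripper_width: -0.002
grasp_force: 5.8
[ 0.50815383 -0.02384173  0.12296014] [ 3.10809679  2.72598117 11.64959156]
[ 205  210   79   63 2148] [237.84590317 233.04236499] [ 0.51635734 -0.01808404  0.123     ]
```

View pics/w2.png

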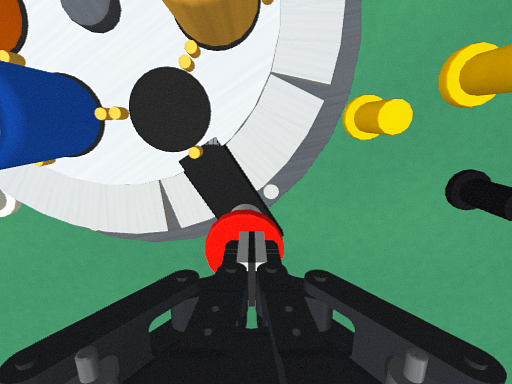

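The carousel is turning with the finger. The head's circle sits at about (245,249), with the fingertip on it only slightly ahead. I'll press a little harder and carry on.

```bash
python3 -m inch '[{"dx":0.008,"dy":0.012,"dz":0.0015,"rx":0,"ry":0,"rz":0},{"dx":0.0168,"dy":0.0234,"dz":0.0015,"rx":0,"ry":0,"rz":0},{"dx":0.0263,"dy":0.0342,"dz":0.0015,"rx":0,"ry":0,"rz":0},{"dx":0.0366,"dy":0.0442,"dz":0.0015,"rx":0,"ry":0,"rz":0},{"dx":0.0476,"dy":0.0536,"dz":0.0015,"rx":0,"ry":0,"rz":0}]' -1
cat > head.py <<'E'
import sys
from h import *
s=state();print(s["tool_pos"],s["contact_force"])
w=optics.grab_frame("wrist");cv2.imwrite("pics/%s.png"%sys.argv[1],w[...,::-1])
hs=cv2.cvtColor(w,cv2.COLOR_RGB2HSV);m=cv2.inRange(hs,(0,150,100),(8,255,255))
n,l,st,c=cv2.connectedComponentsWithStats(m)
i=1+np.argmax(st[1:,4]*(abs(c[1:,0]-252)<60)*(abs(c[1:,1]-235)<60));x,y,bw,bh,_=st[i]
z=float(sys.argv[2]); q=ray("wrist",x+(bw-1)/2,y+(bw-1)/2*.97,z)
d=q[:2]-[.6453,.0661];print(st[i],"head",q,"r",np.hypot(*d),"turned deg",np.degrees(np.arctan2(d[1],d[0])+2.939),"tcp px",proj("wrist",s["tool_pos"]))
E
python3 head.py w3 .123
```

```text
time: 5.25
tool_pos: [0.5471, -0.0667, 0.1229]
tool_rot: [0.0, 1.0, -0.0, 0.005]
contact_force: [1.7, 3.2, 14.5]
gripper_width: -0.002
grasp_force: 7.5
[ 0.54705415 -0.06674933  0.12293305] [ 1.74041578  3.23683758 14.46114097]
[ 204  211   79   64 2053] head [ 0.54635339 -0.06416241  0.123     ] r 0.16358095347699722 turned deg 41.17219151545007 tcp px (np.float64(247.52474016651556), np.float64(247.65228270080678))
```

The head has turned about 41°, its radius from the axis measures 164 mm against the nominal 165, and the finger is near its centre. Last 20°.

```bash
python3 -m inch '[{"dx":0.0116,"dy":0.0085,"dz":0,"rx":0,"ry":0,"rz":0},{"dx":0.0237,"dy":0.0163,"dz":0,"rx":0,"ry":0,"rz":0},{"dx":0.0364,"dy":0.0231,"dz":0,"rx":0,"ry":0,"rz":0},{"dx":0.0495,"dy":0.029,"dz":0,"rx":0,"ry":0,"rz":0},{"dx":0.063,"dy":0.0341,"dz":0,"rx":0,"ry":0,"rz":0}]' -1
python3 -m inch '[{"dx":0,"dy":0,"dz":0,"rx":0,"ry":0,"rz":0}]' -1
python3 head.py w4 .123
```

```text
time: 5.8
tool_pos: [0.5971, -0.0939, 0.1229]
tool_rot: [0.0, 1.0, -0.0, 0.004]
contact_force: [0.5, 2.3, 15.1]
gripper_width: 0.001
grasp_force: 7.6
time: 5.9
tool_pos: [0.5979, -0.0943, 0.123]
tool_rot: [0.001, 1.0, -0.0, 0.005]
contact_force: [0.4, 1.7, 14.7]
gripper_width: -0.002
grasp_force: 7.2
[ 0.59789533 -0.09427736  0.12295058] [ 0.43691081  1.68161567 14.65424302]
[ 203  212   78   63 1985] head [ 0.59519536 -0.08950637  0.123     ] r 0.1634742141423301 turned deg 60.543941005821885 tcp px (np.float64(249.84107066720665), np.float64(244.9804989727391))
```

View pics/w4.png

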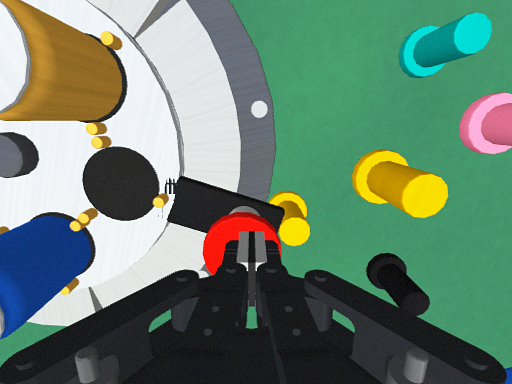

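The index arm now points straight at the small yellow peg, base near (290,205), and the measured turn is 60.5°. I'll release vertically.

```bash
python3 -m inch '[{"dx":0,"dy":0,"dz":-0.006,"rx":0,"ry":0,"rz":0},{"dx":0,"dy":0,"dz":-0.011,"rx":0,"ry":0,"rz":0},{"dx":0,"dy":0,"dz":-0.016,"rx":0,"ry":0,"rz":0},{"dx":0,"dy":0,"dz":-0.022,"rx":0,"ry":0,"rz":0},{"dx":0,"dy":0,"dz":-0.028,"rx":0,"ry":0,"rz":0}]' -1
python3 -m inch '[{"dx":0,"dy":0,"dz":-0.05,"rx":0,"ry":0,"rz":0},{"dx":0,"dy":0,"dz":-0.1,"rx":0,"ry":0,"rz":0},{"dx":0,"dy":0,"dz":-0.1,"rx":0,"ry":0,"rz":0},{"dx":0,"dy":0,"dz":-0.1,"rx":0,"ry":0,"rz":0}]' -1
python3 head.py w5 .135
python3 - <<'E'
from h import *
w=cv2.imread("pics/w5.png")
for z in (.135,.123):
  for f in (0,):
    a=-2.939+np.pi/3;q=[.6453+.165*np.cos(a),.0661+.165*np.sin(a),z]
    e=proj("wrist",np.array(q)+[0,.023,0]);g=proj("wrist",np.array(q)-[0,.023,0])
    print(z,"pred centre",proj("wrist",q),"width",abs(e[0]-g[0]))
E
```

```text
time: 6.45
tool_pos: [0.5925, -0.0934, 0.1396]
tool_rot: [-0.0, 1.0, -0.0, -0.001]
contact_force: [-0.5, -0.3, 0.2]
gripper_width: 0.002
grasp_force: 0.0
time: 6.85
tool_pos: [0.5934, -0.0937, 0.221]
tool_rot: [0.0, 1.0, -0.0, 0.001]
contact_force: [-0.2, 0.2, -0.0]
gripper_width: -0.001
grasp_force: 0.0
[ 0.59337311 -0.09367918  0.22098068] [-0.23552564  0.21297206 -0.04793191]
[ 220  176   52   51 2089] head [ 0.59341571 -0.08934394  0.135     ] r 0.16387433742389482 turned deg 59.934247691364625 tcp px (np.float64(250.07514486835507), np.float64(245.78215897590178))
0.135 pred centre (np.float64(246.80947960348706), np.float64(200.93171939890584)) width 53.37423119834844
0.123 pred centre (np.float64(247.02116684956243), np.float64(197.0164393231406)) width 50.90664506875066
```

View pics/w5.png

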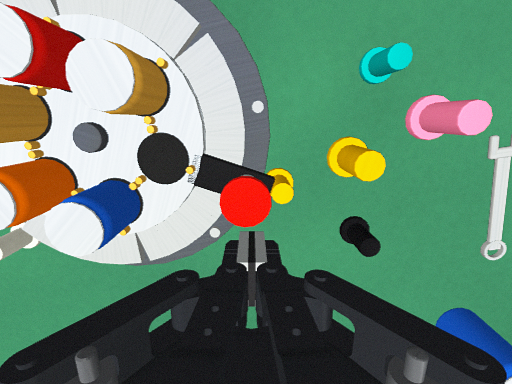

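The head now measures 59.9°, and its image row of 201 matches the "up" prediction (200.9 up, 197.0 down). One side-on check from the scene camera will confirm it is up and that the bystanders haven't moved.

```bash
python3 - <<'E'
from h import *
def red(im,u,v):
    hs=cv2.cvtColor(im,cv2.COLOR_BGR2HSV);m=cv2.inRange(hs,(0,150,120),(8,255,255));k=np.zeros_like(m);k[int(v)-12:int(v)+12,int(u)-12:int(u)+12]=1
    ys,xs=np.where((m&(k*255))>0);return len(xs),xs.mean(),ys.mean()
a=optics.grab_frame("scene")[...,::-1].copy();cv2.imwrite("pics/s2.png",a)
for th,f in ((-2.939,"pics/s.png"),(-2.939+np.pi/3,"pics/s2.png")):
    P=[.6453+.165*np.cos(th),.0661+.165*np.sin(th)]
    up=proj("scene",P+[.13]);dn=proj("scene",P+[.118]);print("up",up,"down",dn,red(cv2.imread(f),*up))
for n in("tall_can","blue_can","wrench"):
    print(n,[np.round(r["bbox"]) for r in nets.boxes_of("scene",n)[:1]])
E
```

```text
up (np.float64(243.65721956637364), np.float64(163.91870621023668)) down (np.float64(243.6743746261701), np.float64(166.74914922224042)) (133, np.float64(243.3984962406015), np.float64(163.7669172932331))
up (np.float64(252.72313031338695), np.float64(205.17186475392504)) down (np.float64(252.6806645668303), np.float64(207.96189989702884)) (156, np.float64(252.57692307692307), np.float64(205.22435897435898))
tall_can []
blue_can [array([110., 265.,  35.,  46.])]
wrench [array([173., 319.,  64.,  33.])]
```

View pics/s2.png

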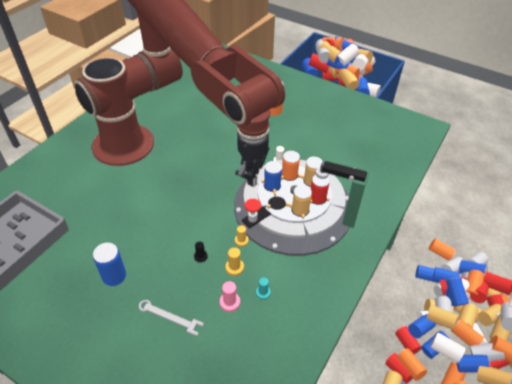

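The head at (252.6, 205.2) matches "up in the next notch" (252.7, 205.2). All five cans are standing, and the blue can and spanner are where they were. The tall can is hidden behind the arm, which never went near it. The gripper is clear, so I'm handing in.

```bash
python3 -c "
from plant import ticket
print(ticket.job_done())"
```

```text
the job is handed in; nothing more can be done
None
```

I pressed the plunger, swung the carousel one notch (measured 59.9°) to the yellow marker and let the plunger spring up there; the job is handed in with all five cans standing, and the only thing I couldn't see at the end was the tall can, hidden behind the arm.

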